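# Bring up the tracing light box

### The arm

A 6-joint arm with a two-finger parallel gripper is mounted at the origin on the work surface. World frame = base frame: x ahead of the robot, y to its left, z up, the work surface at z = 0. Lengths are in m, angles in degrees, forces in N, time in s.
With the tool pointing down it reaches from about 0.375 to 0.75 m from the base axis. Payload 9 kg.
Tool frame: the origin (TCP) lies where the fingers leave the gripper's body, on its centre line; the fingertips stand 73 mm ahead of it and the grasp point (between the pads) lies 54 mm ahead of it (robot.tip_reach is the distance from the TCP to the fingertips, in m); z points along the fingers, y is the line along which they close (so a half turn about z gives the same grasp; the last joint's range is limited). The gripper opens to 85 mm and grips with 20 to 120 N. Pads are 22 mm wide; open, the fingers measure 114 mm over their backs; the gripper's body (76 mm by 85 mm) begins 54 mm behind the grasp point. The pads swing forward as they close: fully open they stand 13 mm farther back than shut.
Start: joints at [64.36, 5.964, 5.575, 89.605, 0, 77.527], TCP at [0.137, 0.584, 0.304] pointing down, gripper open.
Joint ranges: [-171.21, 171.21], [-48.23, 106.86], [-62.78, 66.21], [-105.2, 120.99], [-86.42, 89.51], [-180, 180]. Speed limits (degrees/s): [127.2, 127.2, 147.25, 180, 180, 180].

### API

Orientations are given as [roll, pitch, yaw] about the fixed x, y, z axes, in that order (R = Rz(yaw) Ry(pitch) Rx(roll)).
In Python, from plant import robot gives the robot as it stands. Calls block until the motion is done:
- robot.move_pose(position, orientation): joint-space move of the TCP to a pose.
- robot.line_to(position, vel=0.15, rotation=None, guard=None): straight line of the TCP; rotation=None keeps the orientation; vel is the mean speed in m/s. With guard (N) it stops when the force on the tool has changed by that much, and returns True; else False.
- robot.goto_joints(angles): joint-space move.
- robot.set_gripper(opening): finger opening in m; the grip force is fixed at half the most; returns when the fingers have stopped.
- robot.pause(seconds).
- robot.ik(position, orientation): joint angles nearest the present ones, or None.
- robot.observe(): the state.
- robot.grab_frame(name): name is "scene" or "top" or "wrist"; returns the picture (480x640x3 uint8, blue, green, red); there is no depth.
- robot.get_calibration(name): a dict with "vertical_fov" (degrees; the focal length in pixels is half the picture's height over the tangent of half this angle, whatever the lens; pixels are square), "cx", "cy" (the principal point, pixels), "k1" (the pictures are not rectified: a ray, as slopes to the right and down, at radius r is drawn at 1 + k1 r^2 times it, then the intrinsics apply), "rvec" (rotation vector, rad) and "tvec" (3), from world to camera coordinates, as OpenCV has them. Camera axes: x right, y down, z forward; pixel columns grow to the right and rows downward; lengths in m; the calibration is good to about 2 mm. A picture is of the moment at which its call begins: read the wrist's pose just before it. get_calibration takes no time and is no camera call; for the wrist camera it gives the pose at the moment of the call.
A pose or a line that the arm cannot do raises robot.IKError and nothing moves.
- robot.job_done(): hands the job in; it is judged then, once.
The state is a dict: "time": time; "q": joint angles; "qvel": joint speeds; "joint_torque": joint torques, N m; "tool_pos": TCP position; "tcp_rot": TCP orientation; "ft_force": force on the tool from outside, world axes, zero at the start; "torque": the same for the moment, N m; "gripper_width": finger opening in m; "gripper_force": force on a finger pad.
Only numpy, scipy, OpenCV 4.12 (cv2) and the standard library are available. Lean on these libraries where they do the work, as an engineer would, in place of code of your own. Each camera call takes 0.05 s, during which the arm holds its last target. There are 200 camera calls.

### The job

Switch on the tracing light box, pushing only with the closed fingers: first push the raised end of the wide rocker on the power block all the way down, then press the round key of the light box fully in, then its bar-shaped key fully in; all three stay where they are pushed. Leave the square key and the narrow rocker alone, do not lift the power block or push it along the desk, and leave the other things on the desk where they are.

Things in the scene. Friction and masses are not known exactly. Their poses are not given: they have to be found in the camera images.
- power_block: Loose grey mains block, 66 mm wide (its x), 250 mm long (its y), 42 mm high, about 0.95 kg, flat on the desk. Origin at the centre of its underside, z up. On top, along its y: the wide rocker (pivot at y = -77 mm, 48 mm above the underside), two flat round sockets, the narrow rocker (pivot at y = +96 mm, 48 mm up).
- wide_rocker (a joint): Angle (rad) of the wide white V-shaped rocker, 36 mm wide, 56 mm long along the block's y. About 0 = off: its half towards the block's +y slopes up at 0.36 rad to an end 10 mm above the pivot, the other half is level. 0.36 = on, fully home: the pushed half lies level at the pivot's height, the other half is up. Takes about 3 N at its end, no spring: stays where it is left.
- wide_rocker_high (a point): Where to push the wide rocker: on top of its raised half, 22 mm from the pivot, on the rocker's centre line. It moves with the rocker and sinks about 8 mm straight down as the rocker goes on.
- narrow_rocker (a joint): Angle (rad) of the narrow rocker (16 mm wide, 32 mm long) at the other end of the block; about 0 = off, 0.36 = on. Leave it off.
- narrow_rocker_high (a point): On top of the raised half of the narrow rocker, 12 mm from its pivot.
- light_box: Fixed flat tracing light box, 260 mm (its x) by 320 mm (its y), 30 mm high. Origin at the centre of its underside, z up. A grey strip along its -x edge (the robot's side) has three white keys in a row at x = -100 mm, y = -85, 0 and +85 mm; which key is where varies. Their tops stand 13 mm above the box's top when out, 5 mm when fully in.
- round_key (a joint): How far (m) the round key is pressed: about 0 = out, 0.008 = fully in. It moves straight down, resists with about 3 N all the way, has no spring and stays where it is left.
- round_key_top (a point): Centre of the top of the round key (28 mm in diameter); moves with it.
- bar_key (a joint): How far (m) the bar-shaped key is pressed: about 0 = out, 0.008 = fully in; works as the round key does.
- bar_key_top (a point): Centre of the top of the bar-shaped key (20 mm along the box's x, 48 mm along its y); moves with it.
- square_key (a joint): How far (m) the square key is pressed; about 0 = out, and it must stay out.
- square_key_top (a point): Centre of the top of the square key (20 by 20 mm).
- ink_jar: Loose ink jar, 48 mm in diameter, 50 mm high, standing on the pane of the light box. Origin at the centre of its underside.
- scale_bar: Loose wooden scale bar, 30 by 150 by 12 mm (x, y, z), lying on the pane of the light box. Origin at the centre of its underside.
- eraser: Loose blue eraser, 26 by 50 by 16 mm, on the desk. Origin at the centre of its underside.
- marker: Loose square-bodied marker, 16 by 140 by 16 mm, along its y, on the desk. Origin on its underside, about mid-length.
- tape_roll: Loose roll of tape lying flat on the desk, 68 mm in diameter, 22 mm high. Origin at the centre of its underside.
- pencil_cup: Loose steel cup of pencils, 72 mm in diameter, 100 mm high, the pencils reaching up to about 160 mm. Origin at the centre of its underside.

How it is judged (in metres and radians):
On the way, in this order (a step that is already met when the one before it is completed fails the run):
1. the wide rocker of the power block is pushed on (value of joint wide_rocker above 0.28 rad), for 0.2 s.
2. the round key is pressed fully in (value of joint round_key above 0.006 m), for 0.2 s.
3. the bar-shaped key is pressed fully in (value of joint bar_key above 0.006 m), for 0.2 s.
At the end, for the whole second after the job is handed in: Wide rocker on (over 0.28 rad), round and bar keys in by over 6 of 8 mm, square key in by under 3 mm, narrow rocker under 0.15 rad; the power block flat, at rest, within 40 mm of where it was, each bystander within 30 mm (value of joint wide_rocker above 0.28 rad and value of joint each of round_key, bar_key above 0.006 m and value of joint square_key below 0.003 m and value of joint narrow_rocker below 0.15 rad and distance of power_block from where it was at the start of the episode below 0.04 m and angle between power_block's own z axis and vertical below 0.1 rad and linear speed of power_block below 0.02 m/s and distance of each of ink_jar, scale_bar, eraser, marker, tape_roll, pencil_cup from where it was at the start of the episode below 0.03 m); the robot touches nothing.
It fails at once if the round key is pressed before the wide rocker is on (value of joint round_key above 0.004 m and value of joint wide_rocker below 0.25 rad).
It fails at once if the bar-shaped key is pressed before the round key is in (value of joint bar_key above 0.004 m and value of joint round_key below 0.0055 m).
It fails at once if the square key is pressed or the narrow rocker switched (value of joint square_key above 0.004 m or value of joint narrow_rocker above 0.18 rad).
It fails at once if the power block is lifted, tipped or pushed more than 50 mm along the desk (height (world z) of power_block above 0.012 m or angle between power_block's own z axis and vertical above 0.2 rad or distance of power_block from where it was at the start of the episode above 0.05 m).
It fails at once if a bystander is moved or lifted by more than 40 mm (distance of any of ink_jar, scale_bar, eraser, marker, tape_roll, pencil_cup from where it was at the start of the episode above 0.04 m).
It also fails if it takes over 42 s, if anything falls off the work surface, if the arm or the gripper's body presses on something with over 40 N, if the wrist force passes 120 N, or if a joint passes its speed limit or range.

## Working session

There is one attempt and no reset: what is moved stays moved. The work goes in short steps, each a Python script; the robot and the scene stay as the last script left them, time stands still between calls to the robot, and variables do not carry over. Pictures are saved under pics/ and viewed, at most 10 in all, crops included, and the job is handed in when it is done.

```bash
ls; mkdir -p pics; cat > h.py <<'E'
import numpy as np, cv2
from plant import robot
def ray(c,u,v):
    f=240/np.tan(np.radians(c["vertical_fov"])/2)
    d=np.array([(u-c["cx"])/f,(v-c["cy"])/f]); s=d.copy()
    for _ in range(20): s=d/(1+c["k1"]*(s@s))
    R=cv2.Rodrigues(np.array(c["rvec"],float))[0]; t=np.array(c["tvec"],float).ravel()
    return -R.T@t, R.T@np.array([s[0],s[1],1.])
def onz(c,u,v,z):
    o,d=ray(c,u,v); return o+d*(z-o[2])/d[2]
E
python3 - <<'E'
from h import *
for n in("top","scene"):
    c=robot.get_calibration(n); o,d=ray(c,320,240); print(n,c,o,d)
    cv2.imwrite(f"pics/{n}.png",robot.grab_frame(n))
print(robot.observe())
E
```

```text
pics
top {'vertical_fov': 52.18902823155727, 'cx': 320.5082445894037, 'cy': 242.16827683206952, 'k1': 0.0386969395122861, 'rvec': array([ 2.19485532, -2.15727596,  0.13681735]), 'tvec': array([-0.07491451,  0.60329636,  1.14891659])} [ 0.47932934 -0.04239014  1.20749098] [ 0.11031298 -0.01758143 -0.99375178]
scene {'vertical_fov': 52.49540461806213, 'cx': 325.7372343143236, 'cy': 246.54488997764258, 'k1': -0.04280262801689183, 'rvec': array([ 1.94105469,  1.81586559, -0.53487763]), 'tvec': array([ 0.00234649, -0.43696782,  1.50122568])} [ 1.18792916 -0.09503727  1.01213495] [-0.56098419  0.03537705 -0.82726355]
{'time': 0.1, 'q': array([ 6.43610613e+01,  5.99503631e+00,  5.53190213e+00,  8.96052015e+01,
       -1.59457420e-04,  7.75259098e+01]), 'qvel': array([-0.02074462, -0.08329751,  0.11971906,  0.01100083, -0.03739343,
       -0.04880481]), 'joint_torque': array([ 6.79020333e-03, -5.58204567e+01,  5.04721892e+01,  1.30407893e-02,
       -2.81617567e-04, -3.91826859e-06]), 'tool_pos': array([0.13655637, 0.58403295, 0.3032054 ]), 'tcp_rot': array([-1.79933243e+02, -1.46046736e-02,  1.66835143e+02]), 'ft_force': array([-0.52328614,  0.34093628, -0.29017372]), 'torque': array([ 0.03208807,  0.02055774, -0.02769603]), 'gripper_force': 0.0, 'gripper_width': 0.08587495709063094}
```

View pics/top.png

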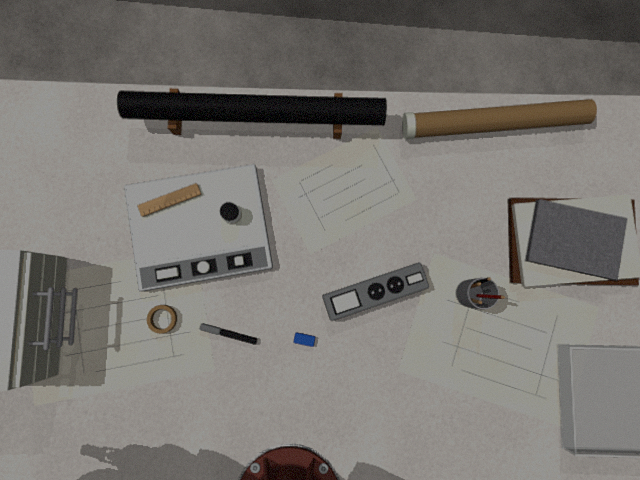

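View pics/scene.png

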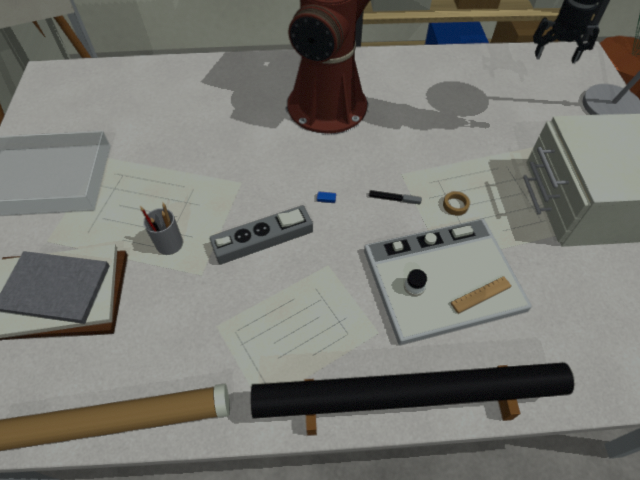

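The top view shows the bar key at (167,273), the round key at (204,268), the square key at (239,261), the wide rocker at (345,301), the sockets at (376,291) and (395,285), and the narrow rocker at (415,279). The scene view shows the same layout. Next I'll locate these by masks and look from close by.

```bash
cat > m.py <<'E'
from h import *
im=cv2.imread("pics/top.png"); c=robot.get_calibration("top")
def blob(u,v,w,thr,z,inv=False,name=""):
    g=im[v-w:v+w+1,u-w:u+w+1].min(2)
    m=((g<thr) if inv else (g>thr)).astype(np.uint8)
    n,l,s,ce=cv2.connectedComponentsWithStats(m)
    k=min(range(1,n),key=lambda i:np.hypot(*(ce[i]-w))-0.05*s[i,4])
    p=onz(c,ce[k][0]+u-w,ce[k][1]+v-w,z); print(name,s[k],ce[k]+[u-w,v-w],p.round(4)); return p
b=blob(167,273,16,165,.043,name="bar"); r=blob(204,268,14,165,.043,name="round"); q=blob(239,261,14,165,.043,name="sq")
w=blob(345,301,18,165,.051,name="wide"); n=blob(415,279,14,165,.051,name="narrow")
s1=blob(376,291,11,60,.042,True,"s1"); s2=blob(395,285,11,60,.042,True,"s2")
print("box yaw(y axis)",np.degrees(np.arctan2(*(b-q)[1::-1])),np.linalg.norm(b-r),np.linalg.norm(q-r))
print("block y axis",np.degrees(np.arctan2(*(n-w)[1::-1])),np.degrees(np.arctan2(*(s2-s1)[1::-1])),np.linalg.norm(n-w))
E
python3 m.py
```

```text
Traceback (most recent call last):
  File "m.py", line 9, in <module>
    b=blob(167,273,16,165,.043,name="bar"); r=blob(204,268,14,165,.043,name="round"); q=blob(239,261,14,165,.043,name="sq")
  File "m.py", line 7, in blob
    k=min(range(1,n),key=lambda i:np.hypot(*(ce[i]-w))-0.05*s[i,4])
ValueError: min() iterable argument is empty
```

```bash
python3 -c "
import cv2;im=cv2.imread('pics/top.png')
print(im[273,150:185].min(1),im[268,190:220].min(1),im[301,320:365].min(1),im[279,402:430].min(1),im[291,365:405].min(1))"; sed -i 's/165,/T,/g; s/,60,/,55,/g; s/^def/T=150\ndef/' m.py; for t in 115 130; do sed -i "s/^T=.*/T=$t/" m.py; python3 m.py; done
```

```text
[ 91  93  88  95  87  52  78 142 151 152 147 145 147 148 146 151 148 145
 148 149 148 147 151 149 150 152 143 107  60  11   8  68  93  88  88] [ 89  59  16  17  28  19  22 104 156 149 146 147 151 150 146 149 144 150
 121  60   6  14  21  14  15  26  36  66  92  92] [140 146 137 109  67  78  91  87  86  94  75   9  49 142 149 148 142 148
 143 147 150 148 148 149 142 147 150 146 147 148 144 145 149 146 150 146
 150 142  78  16  53  91  92  86  85] [ 78  88  89  68  18  52 139 147 145 145 147 147 145 148 149 154 152 146
 142 137  83  45  75  82  73  89  98  96] [83 89 62 18 17 29 30 77 83 28  8 10 20 30 85 66 25 13  0 21 78 87 87 91
 58 32 26 14 13 19 21  8  0  0 12 30 65 89 88 86]
bar [  6  11  20  11 161] [166.53416149 272.9689441 ] [0.524  0.2964 0.043 ]
round [ 8  8 11 11 99] [202.84848485 266.76767677] [0.5399 0.2125 0.043 ]
sq [10 10  8  8 61] [238.44262295 260.44262295] [0.5563 0.1295 0.043 ]
wide [  6   8  26  22 359] [345.3816156  301.52089136] [ 0.4637 -0.1247  0.051 ]
narrow [ 7  9 14  9 84] [414.5 278. ] [ 0.5216 -0.2874  0.051 ]
s1 [  3   3  17  17 227] [375.99118943 290.96
[... 212 characters left out ...]
393793 -70.01229208452959 0.1727013019223405
bar [  6  11  20  11 151] [166.34437086 273.01986755] [0.5239 0.2968 0.043 ]
round [ 8  8 11 11 92] [202.67391304 266.54347826] [0.5404 0.2129 0.043 ]
sq [10 10  8  8 56] [238.5 260.5] [0.5562 0.1294 0.043 ]
wide [  6   9  26  21 346] [345.27745665 301.70809249] [ 0.4633 -0.1245  0.051 ]
narrow [ 7  9 14  9 84] [414.5 278. ] [ 0.5216 -0.2874  0.051 ]
s1 [  3   3  17  17 227] [375.99118943 290.969163  ] [ 0.4896 -0.1977  0.042 ]
s2 [  3   2  17  18 224] [394.98660714 284.35267857] [ 0.506  -0.2429  0.042 ]
box yaw(y axis) 100.91680011497118 0.08551176682870403 0.08504069930775254
block y axis -70.3145825811708 -70.01229208452959 0.17307484410566742
```

```bash
python3 - <<'E'
from h import *
robot.set_gripper(0)
s=robot.observe(); p=s["tool_pos"].copy(); p[2]=.40
robot.line_to(p,vel=.25)
def look(x,y,yaw,n):
    robot.move_pose([x,y,.25],[180,0,yaw])
    robot.pause(.3)
    c=robot.get_calibration("wrist"); im=robot.grab_frame("wrist"); cv2.imwrite(f"pics/{n}.png",im)
    np.save(f"pics/{n}.npy",c,allow_pickle=True); print(robot.observe()["tool_pos"],robot.observe()["time"])
q=robot.observe()["q"].copy(); q[0]=20; robot.goto_joints(q)
look(.47,-.144,110,"wb")
E
```

```text
[ 0.47015704 -0.14376392  0.25004867] 5.2
```

View pics/wb.png

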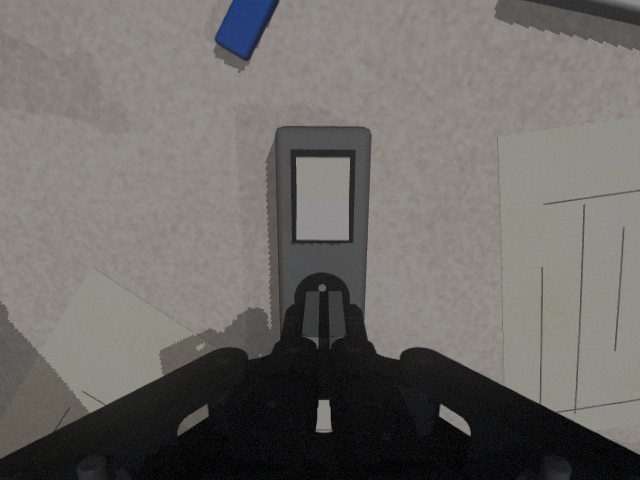

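The wrist view shows the wide rocker as the white rectangle u 295–351, v 156–241, with its raised end at the bottom (v≈241) next to the socket. I'll check the position from this view, then push.

```bash
python3 - <<'E'
from h import *
c=np.load("pics/wb.npy",allow_pickle=True).item()
lo=onz(c,326,156,.048); hi=onz(c,322.5,241,.058); d=hi-lo; print(lo,hi,np.hypot(d[0],d[1]),np.degrees(np.arctan2(d[1],d[0])))
a=np.array([.339,-.941]); pt=hi[:2]-.0055*a; print(pt)
t=np.array([.4703,-.1440])
if np.hypot(*(pt-t))>.006: raise SystemExit("differs")
pt=(pt+t)/2; R=robot.tip_reach
robot.line_to([*pt,.075+R],vel=.15)
f0=robot.observe()["ft_force"]
g=robot.line_to([*pt,.0472+R],vel=.02,guard=25)
robot.pause(.3); s=robot.observe(); print(g,s["tool_pos"]-[0,0,R],s["ft_force"]-f0,s["time"])
robot.line_to([*pt,.25],vel=.2)
robot.pause(.2); c=robot.get_calibration("wrist"); im=robot.grab_frame("wrist"); cv2.imwrite("pics/wb2.png",im[100:300,220:420])
robot.line_to([*pt,.3],vel=.2)
robot.move_pose([.54,.2127,.25],[180,0,-169]); robot.pause(.3)
c=robot.get_calibration("wrist"); np.save("pics/wk.npy",c,allow_pickle=True); cv2.imwrite("pics/wk.png",robot.grab_frame("wrist"))
print(robot.observe()["time"])
E
```

```text
[ 0.45489847 -0.09516439  0.048     ] [ 0.4718411  -0.14853206  0.058     ] 0.05599251284773472 -72.3869243732685
[ 0.4699766  -0.14335656]
False [ 0.47039504 -0.14386807  0.04793741] [-1.56819669 -1.65571873  6.74055082] 7.875
11.05
```

View pics/wb2.png

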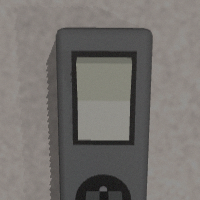

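View pics/wk.png

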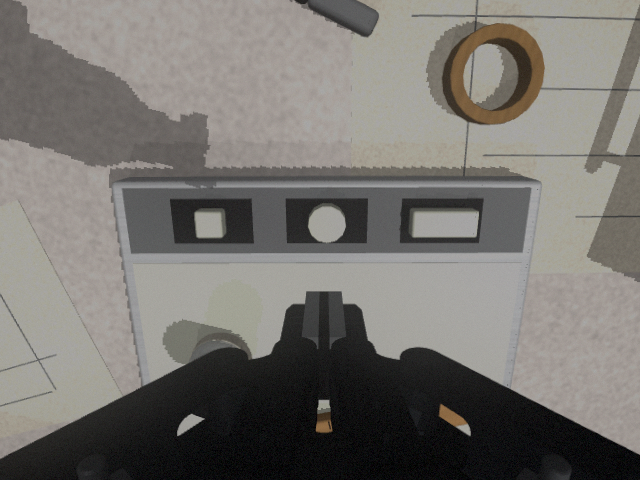

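After the push, the near half of the rocker is level and the far half is shaded and tilted up, so it is on. The wrist view shows the round key at (326,222), the bar at (444,223) and the square at (210,222). Next I'll press the round key, then the bar.

```bash
python3 - <<'E'
from h import *
c=np.load("pics/wk.npy",allow_pickle=True).item(); R=robot.tip_reach
T={"round":((326,222),(.5401,.2127)),"bar":((444.5,223),(.524,.2966))}
W={k:onz(c,*v[0],.043)[:2] for k,v in T.items()}; print(W)
for k,v in T.items():
    if np.hypot(*(W[k]-v[1]))>.006: raise SystemExit("differs")
for k,v in T.items():
    p=(W[k]+v[1])/2
    robot.line_to([*p,.09+R],vel=.15); robot.line_to([*p,.048+R],vel=.1)
    robot.pause(.1); f0=robot.observe()["ft_force"]
    g=robot.line_to([*p,.0338+R],vel=.02,guard=25); robot.pause(.3)
    s=robot.observe(); print(k,g,s["tool_pos"]-[0,0,R],s["ft_force"]-f0)
    robot.line_to([*p,.09+R],vel=.15)
robot.line_to([.54,.2127,.25],vel=.2); robot.pause(.2)
cv2.imwrite("pics/wk2.png",robot.grab_frame("wrist")[150:300]); print(robot.observe()["time"])
E
```

```text
{'round': array([0.53667474, 0.21404521]), 'bar': array([0.52142133, 0.29698888])}
round False [0.53871273 0.21343609 0.03482486] [-3.43479373 -0.16671202 10.83723188]
bar False [0.5230532  0.29692715 0.034866  ] [-1.40190312 -0.55196907  9.66248625]
18.2167
```

View pics/wk2.png

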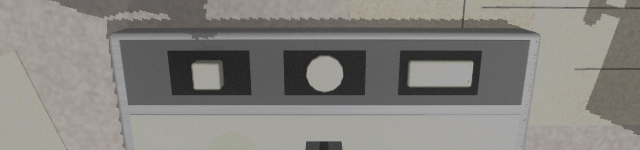

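The round and bar keys now sit low, with no visible side walls, and the square key (207,75) still stands out. Both keys reached their stops at about 35 mm with roughly 10 N. I'll hand the job in.

```bash
python3 -c "
from plant import robot
robot.pause(.3);print(robot.job_done())"
```

```text
the job is handed in; nothing more can be done
None
```

I pushed the wide rocker on, then pressed the round key and the bar key to their stops; the job is handed in at about 18.5 s of the 42 s, and no verdict was returned.

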